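# Crimp the cap of a headspace vial

## Task

Take the capped vial from the rack and stand it fully down in the nest of the bench crimper. Then squeeze the crimper's two handles together until you feel the cap's skirt resist, give way and fold in, stop there before you crush the vial, and let the handles spring open again, leaving the crimped vial upright in the nest and everything else undisturbed.

Things in the scene. Friction and masses are not known exactly. Their poses are not given: they have to be found in the camera images.
- vial_mid (a point): centre (half-way up) of the vial to crimp: amber glass, 22.5 mm in diameter, 77 mm tall, about 40 g, the only one with a cap (aluminium, 22 mm wide, on the top 13 mm). Underside 38.5 mm below this point; z is its axis, its turn about z does not matter. The cap's straight skirt is 64 to 71 mm above the underside. Grasp the glass about half-way up
- rack: white plastic block, 56 mm (its x) by 176 mm (its y) by 22 mm tall, fixed; origin at the centre of its underside. Three holes along its y at -60, 0 and 60 mm, 14 mm deep (floor 8 mm above the bench), 1 mm play, one vial in each; fingers best close along the rack's x
- open_vial1_mid (a point): centre of an open vial without a cap (22.5 mm in diameter, 71 mm tall), to be left in its hole
- open_vial2_mid (a point): centre of the other open vial, to be left in its hole
- crimper: steel plier crimper on a grey bench stand, fixed; origin on the bench under the pivot of its levers, z up. x points from the pivot to the nest, the handles run to -x. Levers level, mid-plane 80 mm above the bench; nothing higher than 89 mm. Base plate x = -47 to 103 mm, y = -42 to 42 mm, 9 mm thick; a post under the pivot
- nest (a point): centre of the floor of the vial's pocket in the aluminium nest block, 13 mm above the bench, 64 mm from the pivot. Pocket round, 26.5 mm wide, 10 mm deep, rim bevelled; block 44 mm square, top 23 mm above the bench. A vial fully down has its underside here and its skirt level with the open jaws, whose faces stand 4 to 14 mm clear of it on its y sides
- left_grip (a point): where to squeeze the handle at the crimper's +y side, 105 mm from the pivot: middle of a grey sleeved bar 11 mm wide, 16 mm tall, 92 mm long, free below. It moves with the handle. Handles open, the two grips are about 58 mm apart at their centres, 69 mm over their outsides; fingers from above, closing along the crimper's y, take both
- right_grip (a point): the same on the handle at the crimper's -y side
- left_handle (a joint): angle of the handle at the +y side, rad: 0 sprung open, growing as it is squeezed; return spring 2 to 3 N at the grip. One jaw's die is screwed to an unknown setting, so the skirt gives anywhere from 0.10 to 0.20 rad (28 to 48 mm over the grips). Each finger feels 8 to 12 N there, then it drops at once to 3 to 5 N as the skirt folds in; 5 to 8 mm further it passes 13 N and crushes the neck
- right_handle (a joint): the same for the handle at the -y side; each swings on its own
- beaker_rim (a point): centre of the rim of a glass beaker, 68 mm in diameter, 85 mm tall, to be left alone
- pivot (a point): centre of the levers' pivot, 80 mm above the bench. The jaw arms bow out from it to both y sides of the nest: between them, from 19 mm ahead of the pivot to the nest and on beyond it, all is open and over 50 mm wide, so a vial held by fingers closing along the crimper's x (opened to about 45 mm) passes down between the jaws
- jar_mid (a point): centre of a white lidded jar, 72 mm in diameter, 110 mm tall, to be left alone
- skirt_edge (a point): a point on the cap's skirt, half-way up it and 29 mm above vial_mid, on the +x side of the vial's axis: 11 mm from the axis while the skirt is straight, 8.4 mm once it is folded in all round (it folds evenly, and stays as it is left)
Mind the look-alikes: they are no part of the job. Leave any turquoise or yellow look-alike of the part that bears vial_mid alone.

How it is judged:
By the outcome, as a careful person would: the job done as asked, in the order asked, and still so for the second after the job is handed in, with the robot touching nothing.
It also fails if it takes over 66 s, if anything falls off the work surface, if the arm or the gripper's body presses on something with over 40 N, if the wrist force passes 120 N, or if a joint passes its speed limit or range.

## Robot

A 7-joint arm with a two-finger parallel gripper is mounted at the origin on the work surface. World frame = base frame: x ahead of the robot, y to its left, z up, the work surface at z = 0. Lengths are in m, angles in degrees, forces in N, time in s.
With the tool pointing down it reaches from about 0.35 to 0.9 m from the base axis. Payload 7.2 kg.
Tool frame: the origin (TCP) lies on the centre line of the jaws, within the pads' length; the fingertips stand 8 mm ahead of it and the grasp point (between the pads) lies 11 mm behind it (tip_extent is the distance from the TCP to the fingertips, in m); z points along the fingers, y is the direction in which the jaws open and shut (so a half turn about z gives the same grasp; the last joint's range is limited). The gripper opens to 88 mm and grips with 3 to 60 N. Pads are 20 mm wide; open, the fingers measure 115 mm over their backs; the gripper's body (75 mm by 178 mm) begins 61 mm behind the grasp point.
Start: joints at [-80.856, 23.554, -0.728, 91.456, 0.321, 64.991, -4.71], TCP at [0.141, 0.609, 0.231] pointing down, gripper open.
Joint ranges: [-169.25, 169.25], [-16.82, 113.86], [-84.01, 82.57], [7.8, 145.47], [-59.2, 239.2], [7.22, 106.19], [-163.78, 163.78]. Speed limits (degrees/s): [136.94, 136.94, 172.46, 172.46, 180, 180, 180].

## Interface

Orientations are given as [roll, pitch, yaw] about the fixed x, y, z axes, in that order (R = Rz(yaw) Ry(pitch) Rx(roll)).
In Python, from station import * gives the robot as it stands.
- The arm moves only by the tool step_arm, never from a script. Its argument "increments" is a list that holds one entry, the list of rows, each a list of 7 numbers: the shift along the tool's x, y, z in cm, then the turn, a rotation vector about the tool's x, y, z in degrees, then the opening, from -1 (shut) to 1 (fully open). In form: [[[tx, ty, tz, rx, ry, rz, jaw], ...]]. A call has 1 to 20 rows; each row is the pose to reach, as a shift and turn from the pose commanded when the call began, along the tool's axes at that moment; what a row does not reach only later rows make up. A row lasts 1/10 s, in which the tool goes at most 50 mm and 8.59 degrees, less where a joint would pass 70% of its speed; a pose out of reach is approached as far as the arm can. A call with a gripper value outside its range is refused whole. The fingers move at their own pace and stop on an object; "grip_force" is the grip in N (left out, the last holds). Time passes only in rows, so rows that repeat a pose let the fingers close. It gives the time, the measured TCP pose, the force and the opening at its end, in the units of the state.
- get_obs(): the state, without advancing time (a new reading comes with each control period).
- get_image(name): name is "side" or "top"; returns (picture, depth): 480x640x3 uint8, red, green, blue; 480x640 float32, m along the optical axis (not along the pixel's ray), 0 where there is no reading.
- camera_params(name): a dict with "mtx" (3x3 intrinsics, pixels), "R" (3x3) and "t" (3): a world point X has camera coordinates R X + t. Camera axes: x right, y down, z forward; pixel columns grow to the right and rows downward; lengths in m; the calibration is good to about 2 mm. A picture is of the moment at which its call begins. camera_params takes no time and is no camera call.
- job_done(): hands the job in, once; it reports no verdict.
The state is a dict: "t": time; "joint_positions": joint angles; "qvel": joint speeds; "effort": joint torques, N m; "eef_pos": TCP position; "tool_rot": TCP orientation; "contact_force": force on the tool from outside, world axes, zero at the start; "ft_torque": the same for the moment, N m; "grip_width": finger opening in m.
Only numpy, scipy, OpenCV 4.12 (cv2) and the standard library are available. Lean on these libraries where they do the work, as an engineer would, in place of code of your own. Each camera call takes 0.05 s, during which the arm holds its last target. There are 200 camera calls.

## Working session

There is one attempt and no reset: what is moved stays moved. The work goes in short steps, Python scripts to look and compute and a tool call to move; the robot and the scene stay as the last step left them, time stands still between calls to the robot, and variables do not carry over. Pictures are saved under pics/ and viewed, on a budget of 10 in all, crops included, one or two more only if the job needs it, and the job is handed in when it is done.

Besides the shell and the picture viewer there is one more tool, called after "Emit:" as name(argument=value, ...), one argument or row to a line, values as JSON. step_arm: Moves the arm, as the interface text tells. Its arguments: {"type":"object","properties":{"increments":{"type":"array","items":{"type":"array","items":{"type":"array","items":{"type":"number"}}}},"grip_force":{"type":"number"}},"required":["increments"]}

```bash
mkdir -p pics; ls
python3 - <<'E'
from station import *
import cv2,numpy as np
o=get_obs();print(o)
for n in("side","top"):
    p,d=get_image(n);cv2.imwrite(f"pics/{n}0.png",p[:,:,::-1]);np.save(f"pics/{n}0.npy",d)
    c=camera_params(n);print(n,c['mtx'],-c['R'].T@c['t'],c['R'])
E
```

```text
pics
{'t': 0.0, 'joint_positions': array([-80.8552999 ,  23.60179976,  -0.72958398,  91.502882  ,
         0.31968396,  64.99126208,  -4.71013178]), 'qvel': array([-0.02769539,  0.05605825,  0.06316142,  0.02384703, -0.09145972,
        0.01050012, -0.12814926]), 'effort': array([-3.17092451e-05, -5.87948871e+01,  6.41920958e-01, -2.91077381e+01,
       -5.38035936e-02,  1.80966669e-02,  1.27180251e-04]), 'eef_pos': array([0.14105994, 0.60836617, 0.22979791]), 'tool_rot': array([-1.79906212e+02,  5.10535050e-03,  1.66949359e+02]), 'contact_force': array([ 0.14810917, -0.77947468,  0.41743081]), 'ft_torque': array([ 0.015548  , -0.02104795,  0.02347869]), 'grip_width': 0.08746275287657913}
side [[439.1367119    0.         314.69865014]
 [  0.         439.1367119  241.31982146]
 [  0.           0.           1.        ]] [0.37846479 0.60891836 0.52863398] [[-9.60192910e-01 -2.79337707e-01 -1.45440166e-04]
 [-1.54996678e-01  5.33217193e-01 -8.31658256e-01]
 [ 2.32391062e-01 -7.98529818e-01 -5.55287785e-01]]
top [[474.79384509   0.         316.59472   ]
 [  0.         474.79384509 233.4437737 ]
 [  0.           0.           1.        ]] [ 0.41685651 -0.02834286  1.12675891] [[-0.00104798 -0.99999846 -0.0014076 ]
 [-0.98495789  0.00127544 -0.17278983]
 [ 0.17279136  0.00120535 -0.98495771]]
```

View pics/side0.png

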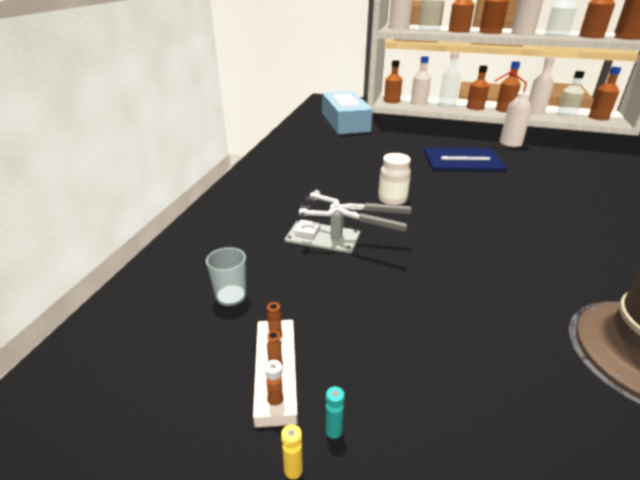

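View pics/top0.png

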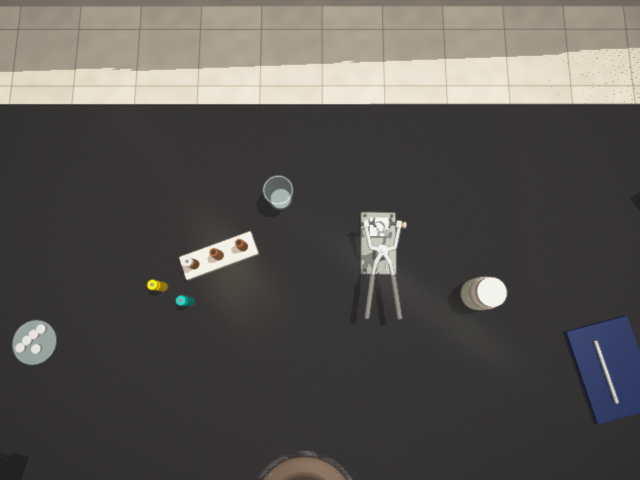

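Candidates for the vial (side view): the capped amber one (274,383), two open amber ones (274,345) and (274,318), turquoise (335,412) and yellow (292,450). I choose the amber one with the aluminium cap, which is the nearest in the rack and at (190,263) in the top view. I'll check it in a close crop.

Run:
```python
import cv2,numpy as np
t=cv2.imread("pics/top0.png");s=cv2.imread("pics/side0.png")
a=cv2.resize(t[205:325,345:425],None,fx=5,fy=5,interpolation=cv2.INTER_CUBIC) #400x600
b=cv2.resize(t[225:285,170:270],(400,240),interpolation=cv2.INTER_CUBIC) #4x
c=cv2.resize(s[290:430,245:345],None,fx=2.57,fy=2.57,interpolation=cv2.INTER_CUBIC)[:360,:400]
out=np.zeros((600,800,3),np.uint8);out[:,:400]=a;out[:240,400:]=b;out[240:240+c.shape[0],400:400+c.shape[1]]=c
cv2.imwrite("pics/crop1.png",out)
```

```text
(no output)
```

View pics/crop1.png

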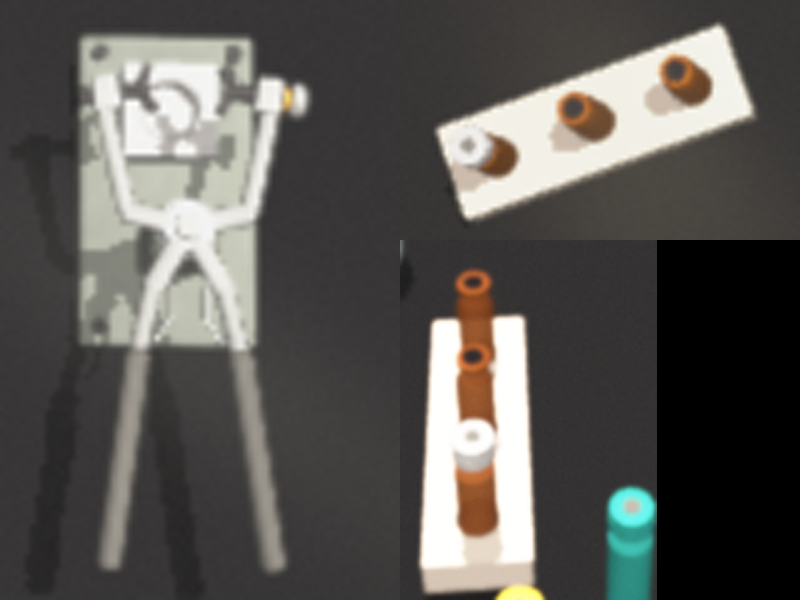

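The close crop confirms the choice: the capped amber vial is at the rack's left end in the top view, with its cap centre near crop (471,145). Next I turn these pixels into positions.

```bash
cat > h.py <<'E'
from station import *
import cv2,numpy as np
def ray(n,uv,z):
    c=camera_params(n);K,R,t=map(np.array,(c['mtx'],c['R'],c['t']))
    o=-R.T@t;d=R.T@np.linalg.solve(K,[*uv,1.]);return o+d*(z-o[2])/d[2]
def proj(n,X):
    c=camera_params(n);p=np.array(c['mtx'])@(np.array(c['R'])@np.array(X)+np.array(c['t']));return p[:2]/p[2]
E
python3 - <<'E'
from h import *
np.set_printoptions(precision=4,suppress=True)
A=lambda x,y:((x+.5)/5-.5+345,(y+.5)/5-.5+205)
B=lambda x,y:((x-400+.5)/4-.5+170,(y+.5)/4-.5+225)
C=lambda x,y:((x-400+.5)/2.57-.5+245,(y-240+.5)/2.57-.5+290)
pl=np.array([ray("top",A(*q),.009) for q in[(80,37),(252,37),(256,345),(80,345)]])
print("plate",pl, pl.mean(0))
f=(pl[0]+pl[1])/2;b=(pl[2]+pl[3])/2;print("yaw",np.degrees(np.arctan2(*(f-b)[1::-1])),np.linalg.norm(f-b),np.linalg.norm(pl[0]-pl[1]))
print("pivot",ray("top",A(189,221),.088))
print("nest blocktop corners",[ray("top",A(*q),.023) for q in[(123,62),(220,62),(123,158),(215,158)]])
for q in[(110,570),(274,570),(140,348),(238,348)]: print("sleeve",ray("top",A(*q),.086))
rk=np.array([ray("top",B(*q),.022) for q in[(436,128),(722,25),(756,116),(468,221)]]);print("rack",rk,rk.mean(0))
for q,z in[((471,145),.085),((575,108),.079),((678,72),.079)]: print("vial top",ray("top",B(*q),z))
for q,z in[((473,437),.085),((473,357),.079),((473,282),.079)]: print("vial side",ray("side",C(*q),z))
E
```

```text
plate [[ 0.6653 -0.133   0.009 ]
 [ 0.6651 -0.2159  0.009 ]
 [ 0.5167 -0.2134  0.009 ]
 [ 0.5168 -0.1305  0.009 ]] [ 0.591  -0.1732  0.009 ]
yaw -0.9724719943914414 0.14846363327181294 0.08284718754149589
pivot [ 0.5645 -0.1724  0.088 ]
nest blocktop corners [array([ 0.65  , -0.1519,  0.023 ]), array([ 0.6499, -0.198 ,  0.023 ]), array([ 0.6037, -0.151 ,  0.023 ]), array([ 0.6037, -0.1944,  0.023 ])]
sleeve [ 0.4128 -0.1348  0.086 ]
sleeve [ 0.4127 -0.2055  0.086 ]
sleeve [ 0.5086 -0.1497  0.086 ]
sleeve [ 0.5085 -0.1927  0.086 ]
rack [[0.5559 0.2964 0.022 ]
 [0.617  0.1302 0.022 ]
 [0.5628 0.109  0.022 ]
 [0.5015 0.2751 0.022 ]] [0.5593 0.2027 0.022 ]
vial top [0.5385 0.2581 0.085 ]
vial top [0.5599 0.2028 0.079 ]
vial top [0.5801 0.146  0.079 ]
vial side [0.5349 0.2615 0.085 ]
vial side [0.5565 0.2053 0.079 ]
vial side [0.5778 0.1489 0.079 ]
```

```bash
cat >> h.py <<'E'
from scipy.spatial.transform import Rotation as Ro
def plan(p,yaw):
    o=get_obs();R=Ro.from_euler('xyz',o['tool_rot'],degrees=True);T=Ro.from_euler('xyz',[180,0,yaw],degrees=True)
    print("shift cm",np.round(R.inv().apply(np.array(p)-o['eef_pos'])*100,2),"rot",np.round((R.inv()*T).as_rotvec(degrees=True),2),"w",round(o['grip_width'],4),"t",o['t'],"F",np.round(o['contact_force'],1))
E
python3 -c "
from h import *
plan([.537,.260,.16],110.3)"
```

```text
shift cm [-46.44 -24.99   7.03] rot [-7.000e-02  4.000e-02  5.665e+01] w 0.0876 t 0.1 F [ 0.2  0.2 -0.1]
```

Emit:
step_arm(
  increments=[
    [[-46.4, -25, 7, 0, 0, 56.6, 0.4], [-46.4, -25, 7, 0, 0, 56.6, 0.4], [-46.4, -25, 7, 0, 0, 56.6, 0.4], [-46.4, -25, 7, 0, 0, 56.6, 0.4], [-46.4, -25, 7, 0, 0, 56.6, 0.4], [-46.4, -25, 7, 0, 0, 56.6, 0.4], [-46.4, -25, 7, 0, 0, 56.6, 0.4], [-46.4, -25, 7, 0, 0, 56.6, 0.4], [-46.4, -25, 7, 0, 0, 56.6, 0.4], [-46.4, -25, 7, 0, 0, 56.6, 0.4], [-46.4, -25, 7, 0, 0, 56.6, 0.4], [-46.4, -25, 7, 0, 0, 56.6, 0.4], [-46.4, -25, 7, 0, 0, 56.6, 0.4], [-46.4, -25, 7, 0, 0, 56.6, 0.4], [-46.4, -25, 7, 0, 0, 56.6, 0.4]],
  ],
)

```text
t: 1.6
eef_pos: [0.5356, 0.2622, 0.1607]
tool_rot: [-180.0, -0.0, 110.5]
contact_force: [-0.2, 1.4, -0.9]
grip_width: 0.0613
```

Run:
```python
from h import *
plan([.537,.260,.0355],110.3);print(get_obs()['joint_positions'])
p,d=get_image("side");cv2.imwrite("pics/s1.png",cv2.resize(p[220:460,190:420,::-1],None,fx=2.5,fy=2.5,interpolation=cv2.INTER_CUBIC))
```

```text
shift cm [-0.27  0.06 12.52] rot [-0.01 -0.04  0.2 ] w 0.0613 t 1.6 F [-0.2  1.4 -0.9]
[-44.90003347  25.23772277  19.09827567 101.06386107  -9.8207537
  55.33223678  -1.38288235]
```

View pics/s1.png

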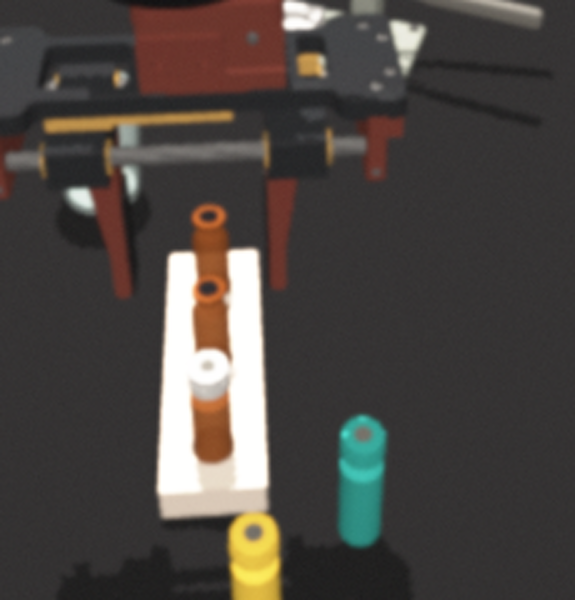

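The gripper straddles the capped vial: fingertips at (123,295) and (280,285), cap at (208,365). Going down and gripping.

Emit:
step_arm(
  increments=[
    [[-0.2, 0, 3, 0, 0, 0, 0.4], [-0.2, 0, 6, 0, 0, 0, 0.4], [-0.2, 0, 9, 0, 0, 0, 0.4], [-0.2, 0, 11, 0, 0, 0, 0.4], [-0.2, 0, 12.4, 0, 0, 0, 0.4], [-0.2, 0, 12.4, 0, 0, 0, 0.4], [-0.2, 0, 12.4, 0, 0, 0, -0.6], [-0.2, 0, 12.4, 0, 0, 0, -0.6], [-0.2, 0, 12.4, 0, 0, 0, -0.6], [-0.2, 0, 12.4, 0, 0, 0, -0.6], [-0.2, 0, 12.4, 0, 0, 0, -0.6], [-0.2, 0, 12.4, 0, 0, 0, -0.6], [-0.2, 0, 12.4, 0, 0, 0, -0.6], [-0.2, 0, 12.4, 0, 0, 0, -0.6]],
  ],
  grip_force=15,
)

```text
t: 3.05
eef_pos: [0.5377, 0.2588, 0.037]
tool_rot: [180.0, -0.0, 110.3]
contact_force: [-0.3, -0.4, 4.8]
grip_width: 0.0222
```

Emit:
step_arm(
  increments=[
    [[0, 0, -1, 0, 0, 0, -0.6], [0, 0, -2, 0, 0, 0, -0.6], [0, 0, -4, 0, 0, 0, -0.6], [0, 0, -7, 0, 0, 0, -0.6], [0, 0, -10, 0, 0, 0, -0.6], [0, 0, -13, 0, 0, 0, -0.6], [0, 0, -15, 0, 0, 0, -0.6], [0, 0, -15, 0, 0, 0, -0.6], [0, 0, -15, 0, 0, 0, -0.6]],
  ],
)

```text
t: 3.95
eef_pos: [0.5371, 0.2586, 0.1869]
tool_rot: [180.0, -0.0, 110.4]
contact_force: [-0.4, 0.6, -0.3]
grip_width: 0.0221
```

Run:
```python
from h import *
plan([.627,-.174,.187],89)
p,d=get_image("side");cv2.imwrite("pics/s2.png",cv2.resize(p[120:440,170:490,::-1],None,fx=1.8,fy=1.8,interpolation=cv2.INTER_CUBIC))
```

```text
shift cm [-4.369e+01 -6.620e+00 -2.000e-02] rot [ 1.000e-02 -2.000e-02  2.136e+01] w 0.0221 t 3.95 F [-0.4  0.6 -0.3]
```

View pics/s2.png

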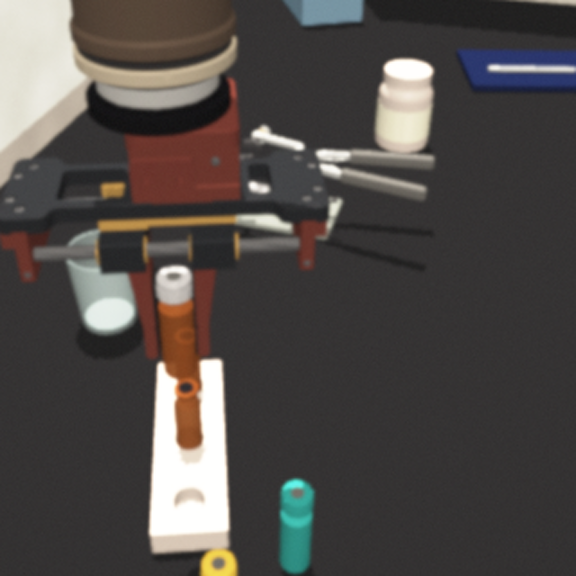

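The vial is held upright, with its cap at (174,285), and its hole is now empty at (188,497). Carrying it over the nest.

Emit:
step_arm(
  increments=[
    [[-2, -0.3, 0, 0, 0, 1, -0.6], [-5, -0.8, 0, 0, 0, 3, -0.6], [-9, -1.4, 0, 0, 0, 5, -0.6], [-13, -2, 0, 0, 0, 7, -0.6], [-17, -2.6, 0, 0, 0, 9, -0.6], [-21, -3.2, 0, 0, 0, 11, -0.6], [-25, -3.8, 0, 0, 0, 13, -0.6], [-29, -4.4, 0, 0, 0, 15, -0.6], [-33, -5, 0, 0, 0, 17, -0.6], [-37, -5.6, 0, 0, 0, 19, -0.6], [-40, -6.1, 0, 0, 0, 20, -0.6], [-42, -6.4, 0, 0, 0, 21, -0.6], [-43.3, -6.6, 0, 0, 0, 21.4, -0.6], [-43.7, -6.6, 0, 0, 0, 21.4, -0.6], [-43.7, -6.6, 0, 0, 0, 21.4, -0.6], [-43.7, -6.6, 0, 0, 0, 21.4, -0.6]],
  ],
)

```text
t: 5.6
eef_pos: [0.6274, -0.1726, 0.1863]
tool_rot: [-180.0, -0.0, 89.0]
contact_force: [0.4, 0.8, -0.3]
grip_width: 0.0224
```

Run:
```python
from h import *
plan([.627,-.174,.075],89)
print(proj("side",[.627,-.174,.023]),proj("side",[.627,-.174,.158]))
p,d=get_image("side");cv2.imwrite("pics/s3.png",cv2.resize(p[130:260,270:420,::-1],None,fx=4,fy=4,interpolation=cv2.INTER_CUBIC))
```

```text
shift cm [-0.15 -0.03 11.13] rot [-0.04 -0.05  0.04] w 0.0224 t 5.6 F [ 0.4  0.8 -0.3]
[305.64464365 225.15579307] [304.87125885 168.31717732]
```

View pics/s3.png

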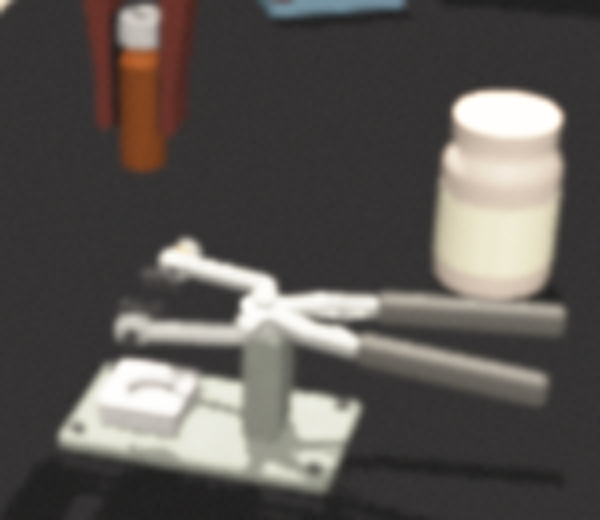

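The vial's underside is at crop (142,168), above the pocket at (150,385), with the jaws clear on both sides. Lowering to just above the pocket and checking the force.

Emit:
step_arm(
  increments=[
    [[-0.1, 0, 2, 0, 0, 0, -0.6], [-0.1, 0, 5, 0, 0, 0, -0.6], [-0.1, 0, 8, 0, 0, 0, -0.6], [-0.1, 0, 10, 0, 0, 0, -0.6], [-0.1, 0, 11.5, 0, 0, 0, -0.6], [-0.1, 0, 12.6, 0, 0, 0, -0.6], [-0.1, 0, 13, 0, 0, 0, -0.6], [-0.1, 0, 13.3, 0, 0, 0, -0.6], [-0.1, 0, 13.5, 0, 0, 0, -0.6], [-0.1, 0, 13.6, 0, 0, 0, -0.6], [-0.1, 0, 13.6, 0, 0, 0, -0.6]],
  ],
)

```text
t: 6.75
eef_pos: [0.6277, -0.1751, 0.0511]
tool_rot: [180.0, 0.0, 88.9]
contact_force: [-0.4, -0.0, 0.6]
grip_width: 0.0222
```

Emit:
step_arm(
  increments=[
    [[0.1, 0, 0.1, 0, 0, 0, -0.6], [0.1, 0, 0.2, 0, 0, 0, -0.6], [0.1, 0, 0.3, 0, 0, 0, -0.6], [0.1, 0, 0.4, 0, 0, 0, -0.6], [0.1, 0, 0.5, 0, 0, 0, -0.6], [0.1, 0, 0.5, 0, 0, 0, -0.6]],
  ],
)

```text
t: 7.35
eef_pos: [0.6274, -0.174, 0.0454]
tool_rot: [-180.0, -0.0, 88.9]
contact_force: [0.6, 0.6, -1.1]
grip_width: 0.022
```

Emit:
step_arm(
  increments=[
    [[0, 0, 0.1, 0, 0, 0, -0.6], [0, 0, 0.2, 0, 0, 0, -0.6], [0, 0, 0.3, 0, 0, 0, -0.6], [0, 0, 0.4, 0, 0, 0, -0.6], [0, 0, 0.4, 0, 0, 0, -0.6], [0, 0, 0.4, 0, 0, 0, -0.6]],
  ],
)

```text
t: 7.95
eef_pos: [0.6275, -0.174, 0.0421]
tool_rot: [180.0, -0.0, 88.9]
contact_force: [-1.7, 1.2, 4.1]
grip_width: 0.022
```

Emit:
step_arm(
  increments=[
    [[0, 0, 0.05, 0, 0, 0, -0.6], [0, 0, 0.1, 0, 0, 0, -0.6], [0, 0, 0.1, 0, 0, 0, -0.6]],
  ],
)

```text
t: 8.25
eef_pos: [0.6276, -0.1741, 0.042]
tool_rot: [180.0, -0.0, 88.9]
contact_force: [-4.2, 1.3, 13.4]
grip_width: 0.0221
```

Run:
```python
from h import *
plan([.6275,-.174,.0421],89)
p,d=get_image("side");cv2.imwrite("pics/s4.png",cv2.resize(p[150:260,270:420,::-1],None,fx=5,fy=5,interpolation=cv2.INTER_CUBIC))
```

```text
shift cm [ 0.01 -0.01 -0.01] rot [ 0.03 -0.03 -0.06] w 0.0221 t 8.25 F [-4.2  1.3 13.4]
```

View pics/s4.png

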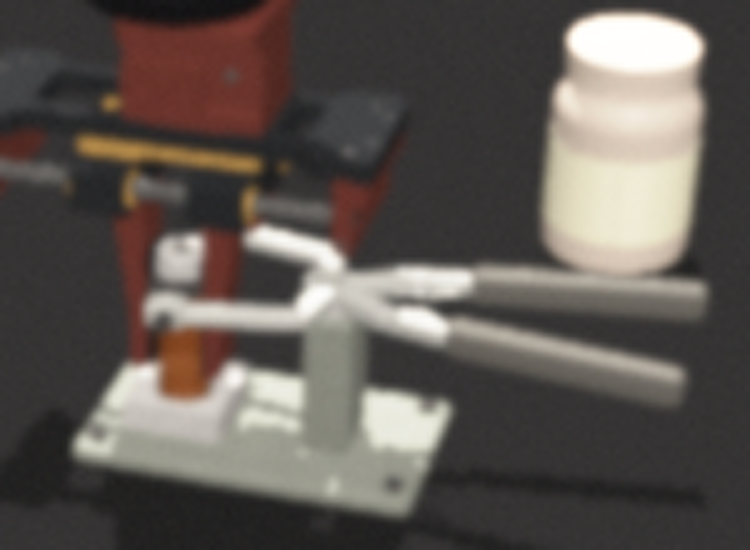

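The vial is in the pocket at (180,395), cap level with the jaws, and the force rises firmly against the floor. Releasing and rising.

Emit:
step_arm(
  increments=[
    [[0, 0, -0.1, 0, 0, 0, -0.6], [0, 0, -0.1, 0, 0, 0, -0.4], [0, 0, -0.1, 0, 0, 0, -0.2], [0, 0, -0.1, 0, 0, 0, 0], [0, 0, -0.1, 0, 0, 0, 0], [0, 0, -0.1, 0, 0, 0, 0], [0, 0, -1, 0, 0, 0, 0], [0, 0, -2.5, 0, 0, 0, 0], [0, 0, -5, 0, 0, 0, 0], [0, 0, -8, 0, 0, 0, 0], [0, 0, -12, 0, 0, 0, 0], [0, 0, -14, 0, 0, 0, 0], [0, 0, -14, 0, 0, 0, 0]],
  ],
)

```text
t: 9.6
eef_pos: [0.6295, -0.175, 0.1858]
tool_rot: [179.6, 0.1, 88.9]
contact_force: [-0.5, -0.3, -0.7]
grip_width: 0.0441
```

Run:
```python
from h import *
plan([.458,-.171,.183],-1)
plan([.458,-.171,.183],179)
print(get_obs()['joint_positions'])
```

```text
shift cm [  0.08 -17.15   0.16] rot [ 0.38 -0.29 89.93] w 0.0441 t 9.6 F [-0.5 -0.3 -0.7]
shift cm [  0.08 -17.15   0.16] rot [  0.29   0.38 -90.07] w 0.0441 t 9.6 F [-0.5 -0.3 -0.7]
[ -8.92261137  30.32454739  29.67571467  92.0506573  -16.57932779
  61.59850137  24.14701686]
```

Emit:
step_arm(
  increments=[
    [[0.1, -4, 0, 0, 0, -8, 1], [0.1, -8, 0, 0, 0, -16, 1], [0.1, -12, 0, 0, 0, -24, 1], [0.1, -15, 0, 0, 0, -32, 1], [0.1, -17.1, 0, 0, 0, -40, 1], [0.1, -17.1, 0, 0, 0, -48, 1], [0.1, -17.1, 0, 0, 0, -56, 1], [0.1, -17.1, 0, 0, 0, -64, 1], [0.1, -17.1, 0, 0, 0, -72, 1], [0.1, -17.1, 0, 0, 0, -80, 1], [0.1, -17.1, 0, 0, 0, -88, 1], [0.1, -17.1, 0, 0, 0, -90, 1], [0.1, -17.1, 0, 0, 0, -90, 1], [0.1, -17.1, 0, 0, 0, -90, 1]],
  ],
)

```text
t: 11.0
eef_pos: [0.4563, -0.1699, 0.1806]
tool_rot: [180.0, -0.0, 178.9]
contact_force: [0.0, 1.1, -0.0]
grip_width: 0.0877
```

Run:
```python
from h import *
plan([.459,-.1707,.069],179);print(get_obs()['joint_positions'])
p,d=get_image("side")
p2,d=get_image("top")
a=cv2.resize(p[130:250,270:420,::-1],(600,480),interpolation=cv2.INTER_CUBIC)
cv2.imwrite("pics/s5.png",a);cv2.imwrite("pics/t5.png",p2[:,:,::-1])
```

```text
shift cm [-0.28 -0.08 11.16] rot [ 0.01 -0.02 -0.14] w 0.0877 t 11.0 F [ 0.   1.1 -0. ]
[  2.12266813  13.1990525   14.78864437 114.3948151   -4.19193758
  52.91883453 107.92831088]
```

View pics/s5.png

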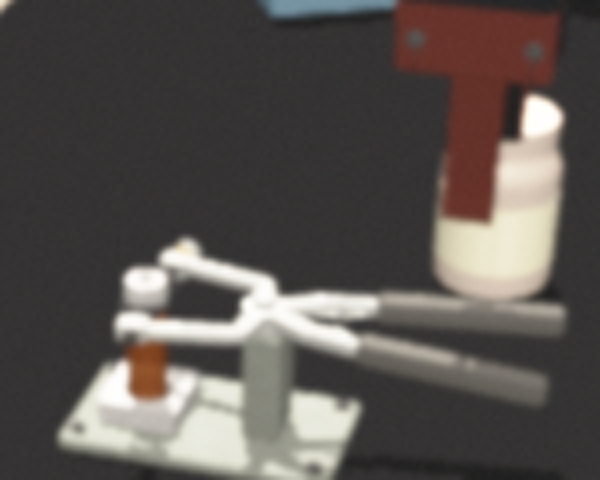

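The vial stands upright in the nest, with its cap at (147,285), and both handles are open. Going down over the handles.

Emit:
step_arm(
  increments=[
    [[-0.2, -0.1, 2, 0, 0, 0, 1], [-0.2, -0.1, 4, 0, 0, 0, 1], [-0.2, -0.1, 6, 0, 0, 0, 1], [-0.2, -0.1, 8, 0, 0, 0, 1], [-0.2, -0.1, 9.5, 0, 0, 0, 1], [-0.2, -0.1, 10.6, 0, 0, 0, 1], [-0.2, -0.1, 11.1, 0, 0, 0, 1], [-0.2, -0.1, 11.1, 0, 0, 0, 1]],
  ],
)

```text
t: 11.9
eef_pos: [0.4583, -0.1709, 0.0693]
tool_rot: [180.0, -0.1, 178.9]
contact_force: [0.2, -0.3, 1.3]
grip_width: 0.088
```

Emit:
step_arm(
  increments=[
    [[0, 0, 0, 0, 0, 0, 0.8], [0, 0, 0, 0, 0, 0, 0.7], [0, 0, 0, 0, 0, 0, 0.6], [0, 0, 0, 0, 0, 0, 0.55], [0, 0, 0, 0, 0, 0, 0.5], [0, 0, 0, 0, 0, 0, 0.45], [0, 0, 0, 0, 0, 0, 0.4], [0, 0, 0, 0, 0, 0, 0.35], [0, 0, 0, 0, 0, 0, 0.3], [0, 0, 0, 0, 0, 0, 0.25], [0, 0, 0, 0, 0, 0, 0.2], [0, 0, 0, 0, 0, 0, 0.2], [0, 0, 0, 0, 0, 0, 0.2]],
  ],
  grip_force=6,
)

```text
t: 13.2
eef_pos: [0.4579, -0.1708, 0.0694]
tool_rot: [180.0, -0.1, 178.9]
contact_force: [-5.4, 0.2, 0.8]
grip_width: 0.0532
```

Emit:
step_arm(
  increments=[
    [[0, 0, 0, 0, 0, 0, 0.16], [0, 0, 0, 0, 0, 0, 0.13], [0, 0, 0, 0, 0, 0, 0.1], [0, 0, 0, 0, 0, 0, 0.07], [0, 0, 0, 0, 0, 0, 0.04], [0, 0, 0, 0, 0, 0, 0.01], [0, 0, 0, 0, 0, 0, -0.02], [0, 0, 0, 0, 0, 0, -0.05], [0, 0, 0, 0, 0, 0, -0.05]],
  ],
)

```text
t: 14.1
eef_pos: [0.4578, -0.1708, 0.0694]
tool_rot: [180.0, -0.1, 178.9]
contact_force: [-5.7, 1.3, -0.4]
grip_width: 0.0474
```

Emit:
step_arm(
  increments=[
    [[0, 0, 0, 0, 0, 0, -0.05], [0, 0, 0, 0, 0, 0, -0.05], [0, 0, 0, 0, 0, 0, -0.05]],
  ],
)

```text
t: 14.4
eef_pos: [0.4578, -0.1708, 0.0694]
tool_rot: [180.0, -0.1, 178.9]
contact_force: [-5.5, -0.3, 0.3]
grip_width: 0.0475
```

The handles stall at 47.5 mm under 6 N, so this is the skirt's resistance. I'll raise the grip force in steps, with the commanded opening only 3 mm tighter.

Emit:
step_arm(
  increments=[
    [[0, 0, 0, 0, 0, 0, 0.0], [0, 0, 0, 0, 0, 0, 0.0], [0, 0, 0, 0, 0, 0, 0.0]],
  ],
  grip_force=7.5,
)

```text
t: 14.7
eef_pos: [0.4577, -0.1707, 0.0694]
tool_rot: [180.0, -0.1, 179.0]
contact_force: [-7.3, -0.2, 0.6]
grip_width: 0.0463
```

Emit:
step_arm(
  increments=[
    [[0, 0, 0, 0, 0, 0, 0.0], [0, 0, 0, 0, 0, 0, 0.0], [0, 0, 0, 0, 0, 0, 0.0]],
  ],
  grip_force=8.5,
)

```text
t: 15.0
eef_pos: [0.4576, -0.1708, 0.0694]
tool_rot: [180.0, -0.1, 178.9]
contact_force: [-6.2, -0.1, 1.1]
grip_width: 0.0456
```

Emit:
step_arm(
  increments=[
    [[0, 0, 0, 0, 0, 0, -0.03], [0, 0, 0, 0, 0, 0, -0.03], [0, 0, 0, 0, 0, 0, -0.03]],
  ],
  grip_force=9.2,
)

```text
t: 15.3
eef_pos: [0.4576, -0.1707, 0.0694]
tool_rot: [180.0, -0.1, 178.9]
contact_force: [-6.8, -0.3, 2.2]
grip_width: 0.0452
```

Emit:
step_arm(
  increments=[
    [[0, 0, 0, 0, 0, 0, -0.03], [0, 0, 0, 0, 0, 0, -0.03], [0, 0, 0, 0, 0, 0, -0.03]],
  ],
  grip_force=9.9,
)

```text
t: 15.6
eef_pos: [0.4579, -0.1708, 0.0694]
tool_rot: [180.0, -0.1, 178.9]
contact_force: [-5.6, -0.5, 0.1]
grip_width: 0.0429
```

It gave way: at 9.9 N the opening jumped from 45.2 to 42.9 mm, which is the commanded stop. I'll confirm the drop at a safe 6 N.

Emit:
step_arm(
  increments=[
    [[0, 0, 0, 0, 0, 0, -0.03], [0, 0, 0, 0, 0, 0, -0.04], [0, 0, 0, 0, 0, 0, -0.05], [0, 0, 0, 0, 0, 0, -0.05]],
  ],
  grip_force=6,
)

```text
t: 16.0
eef_pos: [0.4578, -0.1709, 0.0693]
tool_rot: [180.0, -0.1, 178.9]
contact_force: [-5.8, -0.2, -0.2]
grip_width: 0.0419
```

Confirmed: at 6 N it now follows to 41.9 mm, where it stalled at 47.5 mm before. Opening gently and rising.

Emit:
step_arm(
  increments=[
    [[0, 0, 0, 0, 0, 0, 0.05], [0, 0, 0, 0, 0, 0, 0.15], [0, 0, 0, 0, 0, 0, 0.25], [0, 0, 0, 0, 0, 0, 0.35], [0, 0, 0, 0, 0, 0, 0.45], [0, 0, 0, 0, 0, 0, 0.55], [0, 0, 0, 0, 0, 0, 0.7], [0, 0, 0, 0, 0, 0, 0.85], [0, 0, 0, 0, 0, 0, 1], [0, 0, 0, 0, 0, 0, 1], [0, 0, 0, 0, 0, 0, 1], [0, 0, -1, 0, 0, 0, 1], [0, 0, -3, 0, 0, 0, 1], [0, 0, -6, 0, 0, 0, 1], [0, 0, -10, 0, 0, 0, 1], [0, 0, -14, 0, 0, 0, 1], [0, 0, -17, 0, 0, 0, 1], [0, 0, -17, 0, 0, 0, 1]],
  ],
)

```text
t: 17.8
eef_pos: [0.4604, -0.1718, 0.2445]
tool_rot: [-179.9, 0.4, 178.9]
contact_force: [0.6, -0.6, 0.5]
grip_width: 0.088
```

Run:
```python
from h import *
print(get_obs()['eef_pos'],get_obs()['contact_force'],get_obs()['grip_width'])
p,d=get_image("side")
b=cv2.imread("pics/s5.png");cv2.imwrite("pics/s6.png",np.vstack([cv2.resize(p[190:240,270:420,::-1],(750,250),interpolation=cv2.INTER_CUBIC),cv2.resize(p[188:218,290:350,::-1],(600,300),interpolation=cv2.INTER_CUBIC)[:, :600] if 0 else cv2.resize(p[185:240,285:420,::-1],(750,306),interpolation=cv2.INTER_CUBIC)]))
p,d=get_image("side");s=p[180:235,285:345,::-1]
s0=cv2.resize(b,(150,120),interpolation=cv2.INTER_AREA)[50:105,15:75]
f=lambda i:cv2.resize(i,(390,358),interpolation=cv2.INTER_CUBIC)
w=cv2.resize(p[190:470,200:440,::-1],(205,240))
out=np.zeros((600,780,3),np.uint8);out[:358,:390]=f(s0);out[:358,390:]=f(s)
q=cv2.resize(p[180:260,270:420,::-1],(450,240),interpolation=cv2.INTER_CUBIC);out[358:598,:450]=q;out[358:598,460:665]=w
cv2.imwrite("pics/s6.png",out)
```

```text
[ 0.46043736 -0.17175146  0.2444625 ] [ 0.60870941 -0.64298857  0.54672189] 0.08796722721320885
```

View pics/s6.png

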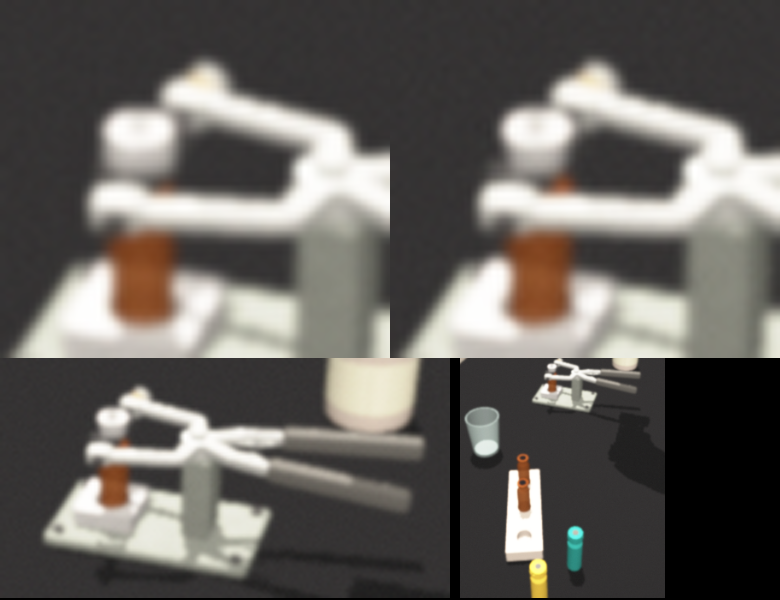

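Left is before and right is after. The cap's skirt at (537,160) now tapers inward, the amber neck shows beside it at (565,185), and the vial stands upright at (540,290). The handles are sprung open, and the rack, beaker, jar and look-alikes are unmoved. Handing in.

```bash
python3 -c "
from station import *
print(job_done())"
```

```text
the job is handed in; nothing more can be done
None
```

The capped vial now stands upright in the crimper's nest with its skirt folded in, and the handles have sprung open again. I handed the job in at about 18 s of the 66 s allowed.

- **Seating:** the vial went down until the force against the pocket floor rose to 13 N with no more movement. The TCP height was 42 mm, as expected for a vial fully down.
- **Crimping:** I closed the handles with a limited grip force.
    - At 6 N they stalled at 47.5 mm.
    - At 9.9 N the skirt gave and the opening jumped from 45.2 to 42.9 mm.
    - Back at 6 N they followed freely to 41.9 mm, which confirmed the drop. I stopped there, and the grip force was never set above 9.9 N, well short of the 13 N that crushes the neck.
- **Last picture:** the skirt is tapered in and the vial is upright. The open vials, beaker, turquoise and yellow look-alikes are where they were, as is the part of the jar in view. The gripper is clear of everything.
- **Disagreements:** the side camera was about 3 mm off against the arm's own reading at the rack, so I relied on the top camera. The wrist felt 5 to 7 N along the handles during the squeeze, which I put down to the pads rubbing as the handles swung. I judged the fold from force, travel and the picture; I did not measure the skirt's 8.4 mm radius directly.

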